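# Seat the drill template on its jig pins

## Task

Get the jig ready for drilling: nudge the aluminium template plate across the raised wooden jig board with your fingertips until its two holes drop over the two locating pins and it lies flat on the board. Only push it; do not lift it or tip it up, and leave the jar and the roll of tape where they stand.

Things in the scene. Friction and masses are not known exactly. Their poses are not given: they have to be found in the camera images.
- jig: Wooden board 190 (x) x 140 (y) x 18 mm on a fixed round foot, its top 90 mm above the bench. Origin: on the bench under the board's centre; x runs along the board away from the robot, y to its left, z up. Along the left edge a dark steel fence, 22 mm high above the board, from x = -60 to +92 mm; its inner face is the plane y = +55 mm. Two steel pins stand at x = +20, y = -27.5 and +36.5 mm.
- pin_right (a point): Top of the right locating pin, at the jig's x = +20, y = -27.5, z = +98 mm. The pin is 10 mm thick with a domed top and stands 8 mm above the board. The template covers it at the start.
- pin_left (a point): Top of the left locating pin, at the jig's x = +20, y = +36.5, z = +98 mm; same size. The template covers it at the start.
- template: Loose aluminium plate, 120 (x) x 100 (y) x 16 mm, about 0.4 kg. Origin: centre of its underside; axes near the jig's. It starts with its far part leaning on the pin tops, its near edge on the board (4 to 5 degrees), 22 to 40 mm short of its seat (toward the jig's -x), 8 to 20 mm off the fence, turned up to 0.07 rad. Seated: origin at the jig's x = +12, y = +4.5, z = +90 mm.
- hole_right (a point): Centre, at the underside, of the plate's right 15 mm through hole: x = +8, y = -32 mm in the plate's frame; z = 90 mm when seated. (Three small dark drill bushes on the plate's centre line are no holes.)
- hole_left (a point): The same for the left hole: x = +8, y = +32 mm. With the plate's left side against the fence both holes are in line with the pins within 1 mm; sliding it along the fence toward the jig's +x brings the holes over the pins, and the plate drops by itself.
- small_jar: White jar with a black lid, 46 mm across, 56 mm high, on the bench left of the jig; bystander. Origin: centre of its underside.
- tape_masking: Roll of masking tape lying flat, 54 mm across, 18 mm high, on the bench left of the jig; bystander. Origin: centre of its underside.

How it is judged:
At the end, for the whole second after the job is handed in: Each hole of the plate is round its pin (centres within 4 mm), the plate lies flat on the board (holes within 2 mm of its top, tilt under 0.02 rad) and at rest (horizontal distance between hole_right and pin_right below 0.004 m and horizontal distance between hole_left and pin_left below 0.004 m and height (world z) of each of hole_right, hole_left below 0.092 m and angle between template's own z axis and vertical below 0.02 rad and linear speed of template below 0.01 m/s); the robot touches nothing.
It fails at once if the plate is lifted off the jig (height (world z) of template above 0.107 m).
It fails at once if the plate is tipped up (angle between template's own z axis and vertical above 0.2 rad).
It fails at once if a bystander is moved by more than 15 mm (distance of any of small_jar, tape_masking from where it was at the start of the episode above 0.015 m).
It also fails if it takes over 42 s, if anything falls off the work surface, if the arm or the gripper's body presses on something with over 40 N, if the wrist force passes 120 N, or if a joint passes its speed limit or range.

## Robot

A 7-joint arm with a two-finger parallel gripper is mounted at the origin on the work surface; the furniture and walls round the work are solid. World frame = base frame: x ahead of the robot, y to its left, z up, the work surface at z = 0. Lengths are in m, angles in rad, forces in N, time in s.
With the tool pointing down it reaches from about 0.425 to 0.875 m from the base axis. Payload 4.7 kg.
Tool frame: the origin (TCP) lies midway between the tips of the shut fingers; the grasp point (between the pads) lies 19 mm behind it (ctrl.grip_point_offset is the distance from the TCP to the grasp point, in m); z points along the fingers, y is the line along which they close (so a half turn about z gives the same grasp; the last joint's range is limited). The gripper opens to 87 mm and grips with 3 to 60 N. Pads are 19 mm wide; open, the fingers measure 117 mm over their backs; the gripper's body (75 mm by 190 mm) begins 51 mm behind the grasp point.
Start: joints at [-1.198, 0.321, -0.07, 1.45, 0.023, 1.371, -0.057], TCP at [0.228, 0.609, 0.223] pointing down, gripper open.
Joint ranges: [-2.86, 2.86], [-0.3, 2.09], [-1.38, 1.24], [0.06, 2.45], [-1.56, 4.7], [0.09, 2.05], [-2.69, 2.69]. Speed limits (rad/s): [2.57, 2.57, 3.14, 3.14, 3.14, 3.14, 3.14].

## Interface

Orientations are given as a rotation vector (axis times angle).
In Python, from bench import ctrl gives the robot as it stands.
- The arm moves only by the tool move_arm, never from a script. Its argument "increments" is text: rows parted by semicolons, each of 7 numbers parted by spaces: the shift along the world's x, y, z in mm, then the turn, a rotation vector about the world's x, y, z in degrees, then the closure in counts, from 0 (fully open) to 255 (shut). A call has exactly 8 rows; each row shifts and turns the commanded pose from where the row before left it; what a row does not reach is not made up. A row lasts 1/12 s, in which the tool goes at most 41.7 mm and 7.16 degrees, less where a joint would pass 70% of its speed; a pose out of reach is approached as far as the arm can. A call with a gripper value outside its range is refused whole. The fingers move at their own pace and stop on an object; "grip_force" is the grip in N (left out, the last holds). Time passes only in rows, so rows that do not move let the fingers close, or fill a call up. It gives the time, the measured TCP pose, the force, the opening and the grip force at its end, in the units of the state.
- ctrl.get_state(): the state, without advancing time (a new reading comes with each control period).
- ctrl.get_image(name): name is "scene" or "top" or "wrist"; returns a dict with "frame" (420x560x3 uint8, red, green, blue), "depth" (420x560 float32, m along the optical axis (not along the pixel's ray), 0 where there is no reading), "fx", "fy", "cx", "cy" (pixels), "position" and "orientation" of the camera in the world. Camera axes: x right, y down, z forward; pixel columns grow to the right and rows downward; lengths in m; the calibration is good to about 2 mm. A picture is of the moment at which its call begins.
- ctrl.close_job(): hands the job in; it is judged then, once.
Trained networks look in a picture, given as the dict that the camera call returned (one of the last four; its "shot" number tells which), for a name from the list of things; names that differ only in an ending like _2 or _b are one class to them, and where a whole thing is asked for, a point or a joint stands for the part that bears it (a point fixed in the world has none). Each returns a list of dicts, best first, with "score" (0 to 1); they miss things now and then, are a little off and sometimes report something else, mostly with a low value. They report only what shows in the picture. A call takes as long as a camera call.
- ctrl.find_in(target, picture): "centre" ([x, y, z] in m, in world coordinates, good to about 4 mm: the middle of the surface that is visible of it).
- ctrl.silhouettes(target, picture): "region" (420x560 bool, what is visible of it).
The state is a dict: "time": time; "joint_positions": joint angles; "qd": joint speeds; "joint_torque": joint torques, N m; "position": TCP position; "tool_rot": TCP orientation; "ft_force": force on the tool from outside, world axes, zero at the start; "torque": the same for the moment, N m; "grip_width": opening from 0.0 (shut) to 1.0 (fully open); "grip_force": force on a finger pad.
Only numpy, scipy, OpenCV 4.12 (cv2) and the standard library are available. Lean on these libraries where they do the work, as an engineer would, in place of code of your own. Each camera call takes 0.05 s, during which the arm holds its last target. There are 200 camera calls.

## Working session

There is one attempt and no reset: what is moved stays moved. The work goes in short steps, Python scripts to look and compute and a tool call to move; the robot and the scene stay as the last step left them, time stands still between calls to the robot, and variables do not carry over. Pictures are saved under pics/ and viewed, at most 10 in all, crops included, and the job is handed in when it is done.

Besides the shell and the picture viewer there is one more tool, called by a JSON object that holds its "op" and its "data". move_arm: Moves the arm, as the interface text tells. Its arguments: {"type":"object","properties":{"increments":{"type":"string"},"grip_force":{"type":"number"}},"required":["increments"]}

```bash
mkdir -p pics; ls; cat > h.py <<'E'
import numpy as np,cv2
from scipy.spatial.transform import Rotation as R
from bench import ctrl
def cam(p):
    o=np.array(p["orientation"],float)
    M=R.from_rotvec(o).as_matrix() if o.size==3 else (o.reshape(3,3) if o.size==9 else R.from_quat(o).as_matrix())
    return M,np.array(p["position"])
def cloud(p):
    M,t=cam(p);d=p["depth"];v,u=np.mgrid[:420,:560]
    P=np.stack([(u-p["cx"])/p["fx"]*d,(v-p["cy"])/p["fy"]*d,d],-1)
    return P@M.T+t
def save(p,n): cv2.imwrite("pics/"+n,p["frame"][...,::-1])
E
python3 - <<'E'
from h import *
p=ctrl.get_image("top");q=ctrl.get_image("scene")
cv2.imwrite("pics/a.png",cv2.resize(np.vstack([p["frame"],q["frame"]])[...,::-1],(450,600) if 0 else (400,600)))
save(p,"top.png");save(q,"scene.png")
print(p["position"],p["orientation"],q["position"],ctrl.get_state()["time"])
for n in["jig","template","small_jar","tape_masking"]:
    for s in(p,q):
        print(n,[(np.round(r["centre"],3),round(r["score"],2)) for r in ctrl.find_in(n,s)[:2]])
E
```

```text
pics
[ 0.38502799 -0.44435231  0.93277958] [-2.2121599   2.1620478  -0.12151369] [ 0.12031773 -0.97984788  0.65029691] 0.1
jig [(array([ 0.467, -0.511,  0.091]), 0.68)]
jig [(array([ 0.445, -0.541,  0.092]), 0.62)]
template [(array([ 0.429, -0.517,  0.109]), 0.92)]
template [(array([ 0.424, -0.524,  0.111]), 0.77)]
small_jar [(array([ 0.466, -0.356,  0.05 ]), 0.75)]
small_jar [(array([ 0.459, -0.351,  0.052]), 0.71)]
tape_masking [(array([ 0.515, -0.36 ,  0.014]), 0.95)]
tape_masking []
```

View pics/top.png

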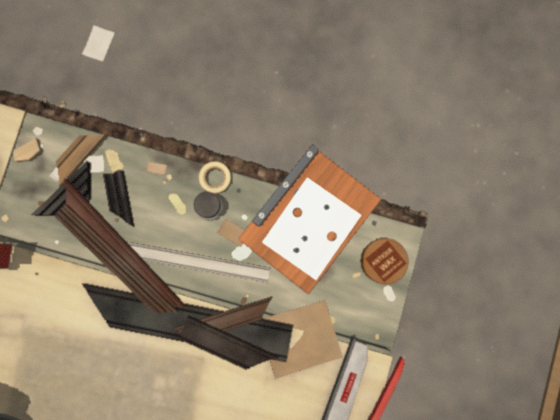

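View pics/scene.png

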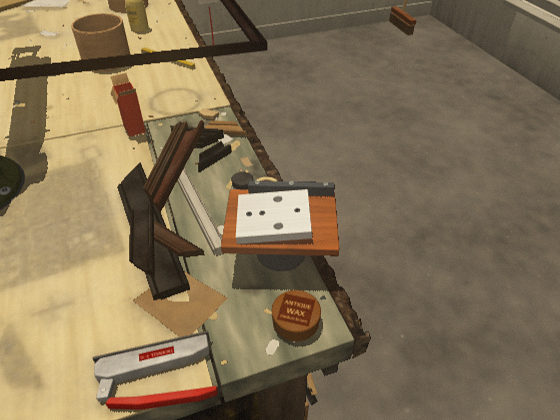

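The top view shows the white plate with its holes at about (297,212) and (331,236), on the orange board. The fence runs (260,220) to (315,150), and the jar and tape are at (208,206) and (214,177). The jig's +x points up and to the right in the image. Next I'll measure the jig frame and the plate.

```bash
cat >> h.py <<'E'
def plate(p,jig=None):
    C=cloud(p);m=ctrl.silhouettes("template",p)[0]["region"]
    g=cv2.cvtColor(p["frame"],cv2.COLOR_RGB2HSV)
    k=m&(C[...,2]>.095)&(C[...,2]<.125)
    P=C[k]
    A=np.c_[P[:,:2],np.ones(len(P))];s=np.linalg.lstsq(A,P[:,2],rcond=None)[0]
    r=cv2.minAreaRect((P[:,:2]*1000).astype(np.float32))
    return P,s,r
E
python3 - <<'E'
from h import *
s=ctrl.get_state();print(np.round(s["position"],3),np.round(s["tool_rot"],3),s["grip_width"])
print(np.round(R.from_rotvec(s["tool_rot"]).as_matrix(),2).tolist())
p=ctrl.get_image("top");C=cloud(p)
P,pl,r=plate(p);print("plate",r,pl,len(P),P[:,2].min(),P[:,2].max())
h=cv2.cvtColor(p["frame"],cv2.COLOR_RGB2HSV)
Z=C[...,2];box=np.zeros((420,560),bool);box[135:300,235:390]=1
b=box&(Z>.083)&(Z<.125)
n,l,st,_=cv2.connectedComponentsWithStats(b.astype(np.uint8));k=l==1+np.argmax(st[1:,4])
print("jig",cv2.minAreaRect((C[k][:,:2]*1000).astype(np.float32)))
f=k&(h[...,2]<120)&(h[...,1]<110)&(Z>.1)
n,l,st,_=cv2.connectedComponentsWithStats(f.astype(np.uint8));f=l==1+np.argmax(st[1:,4])
print("fence",cv2.minAreaRect((C[f][:,:2]*1000).astype(np.float32)),C[f].mean(0))
# holes
for n in["hole_left","hole_right"]:
    print(n,[(np.round(a["centre"],3),round(a["score"],2)) for a in ctrl.find_in(n,p)[:2]])
M,t=cam(p)
for u,v in[(297,212),(331.5,236.5)]:
    d=M@np.array([(u-p["cx"])/p["fx"],(v-p["cy"])/p["fy"],1]);print(u,v,t+d*(.111-t[2])/d[2])
E
```

```text
[0.228 0.609 0.223] [ 0.561  3.091 -0.   ] 1.000012448927883
[[-0.94, 0.35, 0.0], [0.35, 0.94, -0.0], [-0.0, -0.0, -1.0]]
plate ((428.0910949707031, -518.3029174804688), (99.985595703125, 119.53067779541016), 56.333900451660156) [ 0.07203087 -0.04728694  0.05606645] 4973 0.09814565382098617 0.12125366090845591
jig ((444.6693420410156, -517.7113037109375), (139.9923095703125, 190.30337524414062), 53.325382232666016)
fence ((494.4998779296875, -477.3937072753906), (14.238476753234863, 151.98516845703125), 53.360774993896484) [ 0.4945671  -0.4780296   0.11193428]
hole_left [(array([ 0.429, -0.514,  0.113]), 0.69)]
hole_right [(array([ 0.427, -0.52 ,  0.115]), 0.62)]
297 212 [ 0.45205457 -0.4958207   0.111     ]
331.5 236.5 [ 0.4158382 -0.5491622  0.111    ]
```

```bash
python3 - <<'E'
from h import *
p=ctrl.get_image("scene");q=ctrl.get_image("top")
for s in(p,q):
    C=cloud(s)[s["depth"]>0]
    C=C[(C[:,2]>.12)&(np.hypot(C[:,0],C[:,1])<1.05)&(C[:,0]>-.1)]
    for i in range(-10,11):
        for j in range(-1,11):
            k=(np.floor(C[:,1]*10)==i)&(np.floor(C[:,0]*10)==j)
            if k.sum()>4: print("y%.1f x%.1f"%(i/10,j/10),k.sum(),C[k][:,2].min().round(2),C[k][:,2].max().round(2),end=" | ")
    print()
w=ctrl.get_image("wrist");save(w,"w.png")
E
```

```text
y-0.1 x0.3 31 0.12 0.13 | y-0.1 x0.7 10 0.12 0.13 | y0.0 x0.3 170 0.12 0.15 | y0.0 x0.4 489 0.12 0.15 | y0.0 x0.5 414 0.12 0.14 | y0.0 x0.6 316 0.12 0.14 | y0.0 x0.7 222 0.12 0.13 | y0.1 x0.1 274 0.13 0.16 | y0.1 x0.2 620 0.13 0.16 | y0.1 x0.3 469 0.12 0.15 | y0.1 x0.4 28 0.13 0.14 | y0.1 x0.7 69 0.12 0.13 | y0.1 x0.8 22 0.12 0.13 | y0.2 x0.7 14 0.12 0.13 | y0.2 x0.8 68 0.12 0.13 | y0.3 x0.8 9 0.12 0.13 |
```

View pics/w.png

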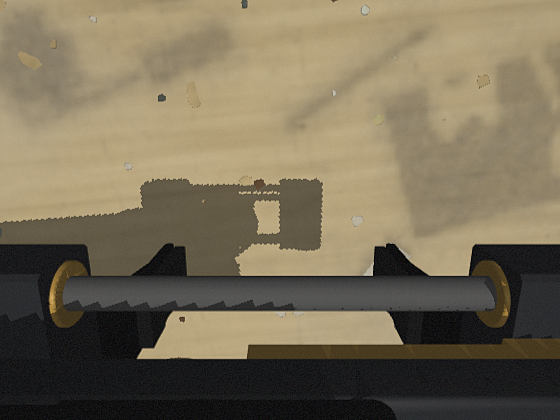

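{"op": "move_arm", "data": {"increments": "30 -24 10 0 0 -3 180;30 -24 10 0 0 -3 180;30 -24 10 0 0 -3 180;30 -24 10 0 0 -3 180;30 -24 10 0 0 -3 180;30 -24 10 0 0 -3 180;30 -24 10 0 0 -3 180;30 -24 10 0 0 -3 180", "grip_force": 20}}

```text
time: 1.52
position: [0.4695, 0.4152, 0.3034]
tool_rot: [1.194, 2.905, 0.001]
ft_force: [0.5, 0.1, -0.4]
grip_width: 0.475
grip_force: 0.0
```

{"op": "move_arm", "data": {"increments": "15 -37 0 0 0 -3 180;15 -37 0 0 0 -3 180;15 -37 0 0 0 -3 180;15 -37 0 0 0 -3 180;15 -37 0 0 0 -3 180;15 -37 0 0 0 -3 180;15 -37 0 0 0 -3 180;15 -37 0 0 0 -3 180"}}

```text
time: 2.18
position: [0.5886, 0.1188, 0.303]
tool_rot: [1.772, 2.594, 0.001]
ft_force: [1.6, -0.1, 0.4]
grip_width: 0.295
grip_force: 0.0
```

{"op": "move_arm", "data": {"increments": "0 -40 0 0 0 -4 180;0 -40 0 0 0 -4 180;0 -40 0 0 0 -4 180;0 -40 0 0 0 -4 180;0 -40 0 0 0 -4 180;0 -40 0 0 0 -4 180;0 -40 0 0 0 -4 180;0 -40 0 0 0 -4 180"}}

```text
time: 2.85
position: [0.588, -0.2011, 0.303]
tool_rot: [2.419, 2.004, 0.002]
ft_force: [0.8, -0.1, 0.4]
grip_width: 0.294
grip_force: 0.0
```

{"op": "move_arm", "data": {"increments": "-18 -32 0 0 0 -3 180;-18 -32 0 0 0 -3 180;-18 -32 0 0 0 -3 180;-18 -32 0 0 0 -3 180;-18 -32 0 0 0 -3 180;-18 -32 0 0 0 -3 180;-18 -32 0 0 0 -3 180;-18 -32 0 0 0 -3 180"}}

```text
time: 3.52
position: [0.4434, -0.4566, 0.3029]
tool_rot: [2.782, 1.458, 0.001]
ft_force: [-0.3, -1.0, 0.2]
grip_width: 0.295
grip_force: 0.0
```

{"op": "move_arm", "data": {"increments": "-8 -16 -20 0 0 -2 180;-8 -16 -20 0 0 0 180;-8 -16 -20 0 0 0 180;-8 -16 -20 0 0 0 180;-8 -16 -20 0 0 0 180;-8 -16 -20 0 0 0 180;-8 -16 -20 0 0 0 180;-8 -18 -20 0 0 0 180"}}

```text
time: 4.18
position: [0.3804, -0.5857, 0.1416]
tool_rot: [-2.805, -1.414, -0.001]
ft_force: [0.1, 0.7, -0.1]
grip_width: 0.295
grip_force: 0.0
```

```bash
cat >> h.py <<'E'
J0=np.array([444.7,-517.7]);a=np.deg2rad(-36.66);E=np.array([[np.cos(a),np.sin(a)],[-np.sin(a),np.cos(a)]])
def jig(w): return E@(np.array(w[:2])*1000-J0)
def rep():
    s=ctrl.get_state();M=R.from_rotvec(s["tool_rot"]).as_matrix()
    print("t",s["time"],"tcp jig",jig(s["position"]).round(1),"z",round(s["position"][2],4),"y-az",np.degrees(np.arctan2(M[1,1],M[0,1])).round(1),"F",np.round(s["ft_force"],1))
def plrep(p):
    P,pl,r=plate(p);print("plate jig",jig(np.array(r[0])/1000).round(1),r[1],"yaw",round(r[2]-53.34,2),"tilt",np.degrees(np.hypot(*pl[:2])).round(2),"z",P[:,2].min().round(4),P[:,2].max().round(4),len(P))
E
python3 - <<'E'
from h import *
rep();w=ctrl.get_image("wrist");save(w,"w2.png")
E
```

```text
t 4.1833 tcp jig [-11.  -92.9] z 0.1416 y-az -36.5 F [ 0.1  0.7 -0.1]
```

View pics/w2.png

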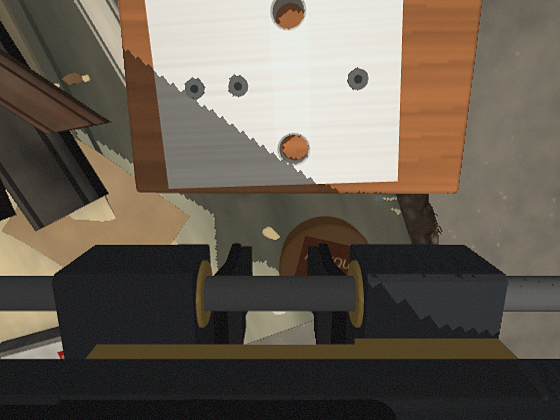

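The wrist view shows both fingers (near (235,270) and (325,270)) clear of the board's right edge, with the plate's right edge at row 185. I'll descend and then push toward the fence.

{"op": "move_arm", "data": {"increments": "0 0 -12 0 0 0 180;0 0 -12 0 0 0 180;0 0 -12 0 0 0 180;0 0 -11 0 0 0 180;3 4 0 0 0 0 180;3 4 0 0 0 0 180;3 4 0 0 0 0 180;1.8 2.4 0 0 0 0 180"}}

```text
time: 4.9
position: [0.3928, -0.5703, 0.0966]
tool_rot: [2.804, 1.414, 0.002]
ft_force: [0.5, 0.4, -0.2]
grip_width: 0.298
grip_force: 0.0
```

{"op": "move_arm", "data": {"increments": "1.2 1.6 0 0 0 0 180;1.2 1.6 0 0 0 0 180;1.2 1.6 0 0 0 0 180;1.2 1.6 0 0 0 0 180;1.2 1.6 0 0 0 0 180;1.2 1.6 0 0 0 0 180;0 0 0 0 0 0 180;0 0 0 0 0 0 180"}}

```text
time: 5.57
position: [0.3976, -0.5622, 0.0961]
tool_rot: [2.806, 1.411, -0.001]
ft_force: [-3.7, -3.1, 3.5]
grip_width: 0.291
grip_force: 2.4
```

```bash
python3 - <<'E'
from h import *
rep();plrep(ctrl.get_image("top"))
E
```

```text
t 5.5667 tcp jig [-11.2 -63.8] z 0.0961 y-az -36.6 F [-3.7 -3.1  3.5]
plate jig [-11.5   9.1] (76.8236312866211, 119.3336181640625) yaw 0.07 tilt 4.99 z 0.0971 0.12 2289
```

{"op": "move_arm", "data": {"increments": "0.9 1.2 0 0 0 0 180;0.9 1.2 0 0 0 0 180;0.9 1.2 0 0 0 0 180;0.9 1.2 0 0 0 0 180;0.6 0.8 0 0 0 0 180;0.6 0.8 0 0 0 0 180;0 0 0 0 0 0 180;0 0 0 0 0 0 180"}}

```text
time: 6.33
position: [0.4022, -0.5563, 0.0961]
tool_rot: [2.805, 1.41, -0.002]
ft_force: [-4.5, -4.3, 3.7]
grip_width: 0.295
grip_force: 2.9
```

```bash
python3 - <<'E'
from h import *
rep();p=ctrl.get_image("top");P,pl,r=plate(p);plrep(p)
print("left edge y",r and np.percentile((E@(P[:,:2].T*1000-J0[:,None]))[1],99.5))
E
```

```text
t 6.3333 tcp jig [-11.  -56.3] z 0.0961 y-az -36.6 F [-4.5 -4.3  3.7]Traceback (most recent call last):
  File "<stdin>", line 2, in <module>
  File "h.py", line 27, in plrep
    P,pl,r=plate(p);print("plate jig",jig(np.array(r[0])/1000).round(1),r[1],"yaw",round(r[2]-53.34,2),"tilt",np.degrees(np.hypot(*pl[:2])).round(2),"z",P[:,2].min().round(4),P[:,2].max().round(4),len(P))
                                                                                                                                                         ~~~~~~~~~~^^
    return umr_minimum(a, axis, None, out, keepdims, initial, where)
ValueError: zero-size array to reduction operation minimum which has no identity
```

{"op": "move_arm", "data": {"increments": "0.6 0.8 0 0 0 0 180;0.6 0.8 0 0 0 0 180;0 0 0 0 0 0 180;0 0 0 0 0 0 180;0 0 0 0 0 0 180;0 0 0 0 0 0 180;0 0 0 0 0 0 180;0 0 0 0 0 0 180"}}

```text
time: 7.15
position: [0.4022, -0.5561, 0.0962]
tool_rot: [2.805, 1.408, -0.005]
ft_force: [-4.5, -6.7, 2.7]
grip_width: 0.293
grip_force: 4.3
```

{"op": "move_arm", "data": {"increments": "-4 -5 0 0 0 0 180;-6 -8 0 0 0 0 180;-6 -8 0 0 0 0 180;0 0 15 0 0 0 180;0 0 15 0 0 0 180;0 0 15 0 0 0 180;0 0 15 0 0 0 180;0 0 10 0 0 0 180"}}

```text
time: 7.82
position: [0.3896, -0.5749, 0.1693]
tool_rot: [2.802, 1.412, 0.003]
ft_force: [0.2, -0.4, 0.6]
grip_width: 0.293
grip_force: 0.0
```

```bash
python3 - <<'E'
from h import *
rep();print(np.round(ctrl.get_state()["joint_positions"],2))
E
```

```text
t 7.8167 tcp jig [-10.1 -78.8] z 0.1693 y-az -36.5 F [ 0.2 -0.4  0.6]
[ 0.38  0.54  0.8   1.43 -0.39  1.34  0.56]
```

{"op": "move_arm", "data": {"increments": "-3 15 0 0 0 7 180;-3 15 0 0 0 7 180;-3 15 0 0 0 7 180;-3 15 0 0 0 7 180;-3 15 0 0 0 7 180;-3 15 0 0 0 7 180;-3 15 0 0 0 7 180;-5 19 0 0 0 7 180"}}

```text
time: 8.48
position: [0.3629, -0.4501, 0.167]
tool_rot: [1.805, 2.569, -0.0]
ft_force: [-0.7, -0.1, -0.0]
grip_width: 0.293
grip_force: 0.0
```

{"op": "move_arm", "data": {"increments": "0 0 0 0 0 7 180;0 0 0 0 0 7 180;0 0 0 0 0 7 180;0 0 0 0 0 7 180;0 0 0 0 0 6 180;0 0 -14 0 0 0 180;0 0 -14 0 0 0 180;0 0 -14 0 0 0 180"}}

```text
time: 9.15
position: [0.3631, -0.4506, 0.1248]
tool_rot: [0.984, 2.981, -0.0]
ft_force: [0.4, -0.2, -1.0]
grip_width: 0.294
grip_force: 0.0
```

```bash
python3 - <<'E'
from h import *
rep();print(np.round(ctrl.get_state()["joint_positions"],2));p=ctrl.get_image("top");save(p,"t2.png");plrep(p)
E
```

```text
t 9.15 tcp jig [-105.5    5.1] z 0.1248 y-az 53.5 F [ 0.4 -0.2 -1. ]
[ 0.35  0.26  0.58  1.78 -0.16  1.15  1.91]
plate jig [0.6 5.2] (100.57011413574219, 95.5960922241211) yaw -0.13 tilt 5.07 z 0.1006 0.1209 3271
```

{"op": "move_arm", "data": {"increments": "0 0 -14 0 0 0 180;0 0 -15 0 0 0 180;4 -3 0 0 0 0 180;4 -3 0 0 0 0 180;4 -3 0 0 0 0 180;4 -3 0 0 0 0 180;2 -1.5 0 0 0 0 180;2 -1.5 0 0 0 0 180"}}

```text
time: 9.92
position: [0.3815, -0.4649, 0.0952]
tool_rot: [-0.984, -2.98, -0.002]
ft_force: [-5.2, 4.5, 5.5]
grip_width: 0.298
grip_force: 3.7
```

{"op": "move_arm", "data": {"increments": "2 -1.5 0 0 0 0 180;2 -1.5 0 0 0 0 180;1.6 -1.2 0 0 0 0 180;1.6 -1.2 0 0 0 0 180;1.6 -1.2 0 0 0 0 180;0.8 -0.6 0 0 0 0 180;0 0 0 0 0 0 180;0 0 0 0 0 0 180"}}

```text
time: 10.58
position: [0.3901, -0.472, 0.0949]
tool_rot: [-0.985, -2.979, -0.003]
ft_force: [-4.4, 4.6, 5.0]
grip_width: 0.294
grip_force: 3.0
```

```bash
python3 - <<'E'
from h import *
rep();p=ctrl.get_image("top");plrep(p)
E
```

```text
t 10.5833 tcp jig [-71.1   4. ] z 0.0949 y-az 53.4 F [-4.4  4.6  5. ]
plate jig [38.8  4. ] (98.45674896240234, 44.965415954589844) yaw -2.91 tilt 5.64 z 0.1108 0.1217 1271
```

{"op": "move_arm", "data": {"increments": "1.6 -1.2 0 0 0 0 180;1.6 -1.2 0 0 0 0 180;1.6 -1.2 0 0 0 0 180;1.6 -1.2 0 0 0 0 180;0.8 -0.6 0 0 0 0 180;0 0 0 0 0 0 180;0 0 0 0 0 0 180;0 0 0 0 0 0 180"}}

```text
time: 11.35
position: [0.398, -0.4776, 0.0948]
tool_rot: [-0.985, -2.981, -0.002]
ft_force: [-3.8, 3.6, 5.4]
grip_width: 0.298
grip_force: 2.8
```

```bash
python3 - <<'E'
from h import *
rep();p=ctrl.get_image("top");plrep(p);q=ctrl.get_image("scene");plrep(q)
cv2.imwrite("pics/c.png",cv2.resize(np.hstack([p["frame"][130:310,230:400],q["frame"][150:330,190:360]])[...,::-1],None,fx=2.3,fy=2.3))
E
```

```text
t 11.35 tcp jig [-61.4   4.3] z 0.0948 y-az 53.4 F [-3.8  3.6  5.4]
plate jig [52.1  4.6] (100.99595642089844, 41.235633850097656) yaw -2.79 tilt 0.07 z 0.095 0.11 957
plate jig [9.2 5.9] (103.93158721923828, 119.16670989990234) yaw -0.36 tilt 1.44 z 0.095 0.1094 2847
```

View pics/c.png

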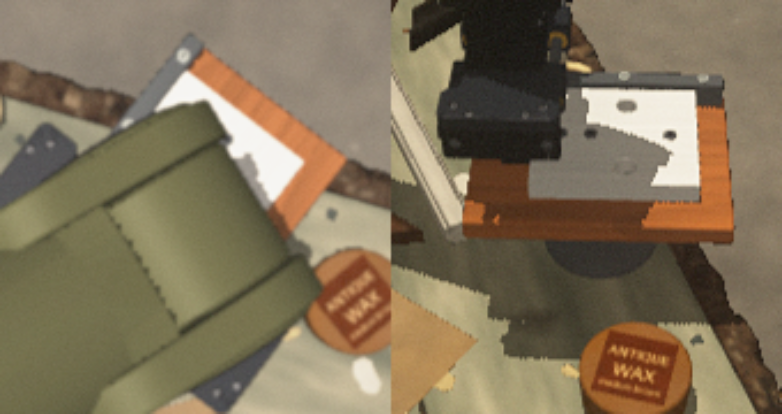

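The crop shows the plate flat, with grey pins showing in both holes at (627,105) and (625,168). I'll retreat straight back and then up.

{"op": "move_arm", "data": {"increments": "-2 1.5 0 0 0 0 180;-6 4.5 0 0 0 0 180;-12 9 0 0 0 0 180;-12 9 0 0 0 0 180;0 0 20 0 0 0 180;0 0 35 0 0 0 180;0 0 35 0 0 0 180;0 0 35 0 0 0 180"}}

```text
time: 12.22
position: [0.3669, -0.4536, 0.2209]
tool_rot: [0.985, 2.982, 0.0]
ft_force: [0.6, -0.2, 0.1]
grip_width: 0.294
grip_force: 0.0
```

{"op": "move_arm", "data": {"increments": "0 38 5 0 0 0 180;0 38 5 0 0 0 180;0 38 5 0 0 0 180;0 38 5 0 0 0 180;0 38 5 0 0 0 180;0 0 0 0 0 0 180;0 0 0 0 0 0 180;0 0 0 0 0 0 180"}}

```text
time: 12.88
position: [0.3671, -0.2645, 0.2448]
tool_rot: [0.985, 2.982, -0.0]
ft_force: [-0.1, -0.6, 0.4]
grip_width: 0.295
grip_force: 0.0
```

```bash
python3 - <<'E'
from h import *
rep();p=ctrl.get_image("top");plrep(p);q=ctrl.get_image("scene");plrep(q)
cv2.imwrite("pics/d.png",cv2.resize(np.hstack([p["frame"][130:310,190:400],q["frame"][150:330,190:360]])[...,::-1],None,fx=2.1,fy=2.1))
E
```

```text
t 12.8833 tcp jig [-213.4  156.7] z 0.2448 y-az 53.4 F [-0.1 -0.6  0.4]
plate jig [10.3  5. ] (100.81240844726562, 120.45743560791016) yaw 0.01 tilt 0.07 z 0.0951 0.1128 4892
plate jig [9.2 6.3] (104.20319366455078, 119.91522979736328) yaw -0.17 tilt 1.41 z 0.095 0.1097 3281
```

View pics/d.png

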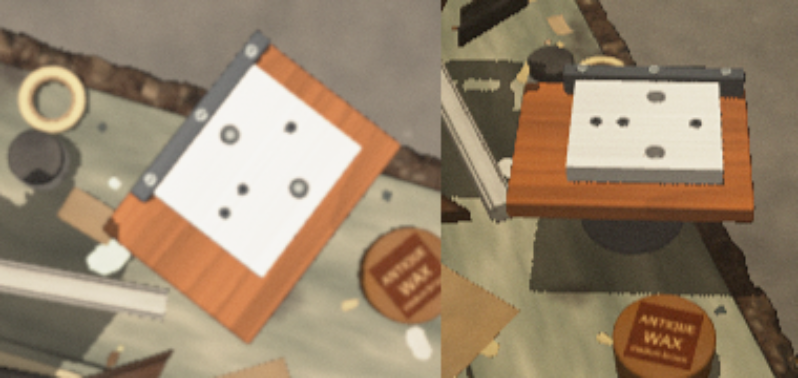

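The crop shows a pin inside each hole at (230,134) and (298,188). The plate is flat, its yaw is 0, and it sits about 2 mm from its nominal position. The jar and tape have not moved. Handing in.

```bash
python3 -c "
from bench import ctrl
print(ctrl.close_job())"
```

```text
the job is handed in; nothing more can be done
None
```

I pushed the template plate against the fence and along it until it dropped over both locating pins; the last images show it flat with a pin in each hole and the jar and tape where they stood, and I handed the job in at about 13 s (no verdict was returned).

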